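# Put the sole scraper away in its locking dock

### The job

Put the sharp wide scraper away: slide its blade, leading edge first, into the slot of the wooden dock until it is fully home against the end stop. Then swing the red keeper fully shut behind the blade so that it cannot come out. Leave the green shoe last, the black tin and the cork sanding block where they are.

Things in the scene. Friction and masses are not known exactly. Their poses are not given: they have to be found in the camera images.
- scraper: Loose wide scraper lying flat, 190 mm long, about 0.2 kg, steel blade, pale wooden handle; one flat underside. Origin: underside, on the centreline at the blade's rear shoulder (balance point within 10 mm). +x to the leading edge, +z up. Handle: bar 24 mm wide (y), 24 high, x -120 to 0; brass bolster 24 wide, 18 high on the blade to x = +25.
- blade_edge (a point): Middle of the blade's leading edge on its underside: scraper x = +70 mm. The blade is 4 mm thick, 90 mm wide (y -45 to +45) and 70 mm long (x 0 to 70), both front corners clipped by 8 mm.
- dock: Dark wooden dock fixed to the bench. Origin: bench level, on the slot's centreline. +x: the way the blade slides in; the mouth faces -x, towards the robot within 0.45 rad; +z up. Base board 12 mm high, x -65 to +40, y -95 to +95 mm. Blade fully home: scraper origin at dock x = -40, y = 0, z = 12 mm, same axes, handle sticking out to -x, its underside 12 mm above the bench.
- mouth (a point): Middle of the slot's mouth, on its floor: dock x = -40, y = 0, z = 12 mm. The slot is 95 mm wide between wooden rails, 8 mm high under two grey lips (top z = 28 mm) that cover it from y = 20 mm outwards on each side; the 40 mm between the lips is open above. In front, x -65 to -40, the board is an open apron level with the slot floor.
- stop (a point): Middle of the slot's end stop, at floor height: dock x = +30, y = 0, z = 12 mm, 70 mm beyond the mouth. The blade's leading edge touches it when fully home. The stop's top is at z = 28 mm.
- keeper (a joint): Angle of the red L-shaped keeper turning on a vertical pin on the dock: 0 = shut, up to 1.9 rad open, clockwise from above. Starts at 1.25 to 1.7, stays where left, takes about 0.5 N at the knob. At angle q its knob lies from the pin along dock (-cos q, +sin q), its 46 mm blocking arm along (-sin q, -cos q). Shut, that arm stands 3 mm behind the shoulder of a blade that is home.
- pivot (a point): Axis of the keeper's pin at the top of the base board: dock x = -50, y = +75, z = 12 mm. The steel pin's top is 38 mm above the bench. The keeper's red arms are 14 mm wide and lie 13.5 to 23.5 mm above the bench; a blade that is not home blocks the blocking arm.
- knob (a point): Top centre of the keeper's upright black round knob, 18 mm in diameter, top 51.5 mm above the bench, free to grip from 24 mm up. It travels on a level circle of 60 mm radius about pivot.
- last: Bystander: loose green shoe last (foot form), 200 x 62 mm, 84 mm high. Origin: centre of its underside.
- tin: Bystander: loose black polish tin with a steel lid, 72 mm in diameter, 45 mm high. Origin: centre of its underside.
- block: Bystander: loose cork sanding block with a black rubber top, 100 x 60 x 38 mm. Origin: centre of its underside.
Mind the look-alikes: they are no part of the job. There is more than one size of the scraper; the job needs the larger.

How it is judged:
By the outcome, as a careful person would: the job done as asked, in the order asked, and still so for the second after the job is handed in, with the robot touching nothing.
It also fails if it takes over 64 s, if anything falls off the work surface, if the arm or the gripper's body presses on something with over 40 N, if the wrist force passes 120 N, or if a joint passes its speed limit or range.

### The arm

A 6-joint arm with a two-finger parallel gripper is mounted at the origin on the work surface. World frame = base frame: x ahead of the robot, y to its left, z up, the work surface at z = 0. Lengths are in m, angles in rad, forces in N, time in s.
With the tool pointing down it reaches from about 0.375 to 0.975 m from the base axis. Payload 3.8 kg.
Tool frame: the origin (TCP) lies on the centre line of the jaws, within the pads' length; the fingertips stand 14 mm ahead of it and the grasp point (between the pads) lies 5 mm behind it (bot.finger_overhang is the distance from the TCP to the fingertips, in m); y points along the fingers, x is the direction in which the jaws open and shut, and the axes are right-handed (so a half turn about y gives the same grasp; the last joint's range is limited). The gripper opens to 85 mm and grips with 20 to 120 N. Pads are 22 mm wide; open, the fingers measure 114 mm over their backs; the gripper's body (76 mm by 85 mm) begins 54 mm behind the grasp point. The pads swing forward as they close: fully open they stand 13 mm farther back than shut.
Start: joints at [-1.224, 0.264, 1.604, -0, 1.274, -0.037], TCP at [0.253, -0.626, 0.245] pointing down, gripper open.
Joint ranges: [-2.63, 2.63], [-0.94, 2.18], [0.31, 2.57], [-1.31, 4.45], [0, 2.66], [-2.55, 2.55]. Speed limits (rad/s): [2.57, 2.57, 3.14, 3.14, 3.14, 3.14].

### API

Orientations are given as a rotation vector (axis times angle).
In Python, from workcell import readout, read_camera, bot, spotter gives the robot as it stands.
- The arm moves only by the tool jog_arm, never from a script. Its argument "increments" is a list of rows, each a list of 7 numbers: the shift along the tool's x, y, z in m, then the turn, a rotation vector about the tool's x, y, z in rad, then the opening, from 0 (shut) to 1 (fully open). A call has 1 to 10 rows; each row shifts and turns the pose as measured when the row begins, along the tool's axes as they then stand; what a row does not reach is not made up. A row lasts 1/8 s, in which the tool goes at most 62.5 mm and 10.7 degrees, less where a joint would pass 70% of its speed; a pose out of reach is approached as far as the arm can. A call with a gripper value outside its range is refused whole. The fingers move at their own pace and stop on an object; "force" is the grip in N (left out, the last holds). Time passes only in rows, so rows that do not move let the fingers close. It gives the time, the measured TCP pose, the force and the opening at its end, in the units of the state.
- readout.read_state(): the state, without advancing time (a new reading comes with each control period).
- read_camera(name): name is "scene" or "top" or "wrist"; returns a dict with "img" (420x560x3 uint8, blue, green, red), "range_z" (420x560 float32, m along the optical axis (not along the pixel's ray), 0 where there is no reading), "fx", "fy", "cx", "cy" (pixels), "world_from_camera" (4x4, takes a point from camera to world coordinates). Camera axes: x right, y down, z forward; pixel columns grow to the right and rows downward; lengths in m; the calibration is good to about 2 mm. A picture is of the moment at which its call begins.
- bot.finish_job(): hands the job in, once; it reports no verdict.
Trained networks look in a picture, given as the dict that the camera call returned (one of the last four; its "shot" number tells which), for a name from the list of things; names that differ only in an ending like _2 or _b are one class to them, and where a whole thing is asked for, a point or a joint stands for the part that bears it (a point fixed in the world has none). Each returns a list of dicts, best first, with "p" (0 to 1); they miss things now and then, are a little off and sometimes report something else, mostly with a low value. They report only what shows in the picture. A call takes as long as a camera call. They do not tell look-alikes from the thing itself.
- spotter.masks_of(picture, thing): "mask" (420x560 bool, what is visible of it) and "location" ([column, row] in pixels, amid what is visible of it).
- spotter.spot_point(picture, thing): "location" ([column, row] in pixels: a listed point, or the origin of a listed thing).
The state is a dict: "time": time; "q": joint angles; "joint_vel": joint speeds; "joint_torque": joint torques, N m; "tool_pos": TCP position; "tcp_rot": TCP orientation; "wrist_force": force on the tool from outside, world axes, zero at the start; "torque": the same for the moment, N m; "width": opening from 0.0 (shut) to 1.0 (fully open).
Only numpy, scipy, OpenCV 4.12 (cv2) and the standard library are available. Lean on these libraries where they do the work, as an engineer would, in place of code of your own. Each camera call takes 0.05 s, during which the arm holds its last target. There are 200 camera calls.

## Working session

There is one attempt and no reset: what is moved stays moved. The work goes in short steps, Python scripts to look and compute and a tool call to move; the robot and the scene stay as the last step left them, time stands still between calls to the robot, and variables do not carry over. Pictures are saved under pics/ and viewed, about 8 in all and at most 12, crops included, and the job is handed in when it is done.

Besides the shell and the picture viewer there is one more tool, called after "Emit:" in YAML: its name, and indented under it one key for each argument. jog_arm: Moves the arm, as the interface text tells. Its arguments: {"type":"object","properties":{"increments":{"type":"array"},"force":{"type":"number"}},"required":["increments"]}

```bash
ls; mkdir -p pics; cat > h.py <<'E'
import numpy as np, cv2
from workcell import readout, read_camera, bot, spotter
def world(p,uv,z=None):
    """pixel->world by depth, or by intersecting plane world z"""
    u,v=uv; T=p["world_from_camera"]; r=np.array([(u-p["cx"])/p["fx"],(v-p["cy"])/p["fy"],1.])
    if z is None:
        w=p["range_z"][int(v)-1:int(v)+2,int(u)-1:int(u)+2]; w=w[w>0]
        d=np.median(w) if w.size else np.nan
    else:
        d=(z-T[2,3])/(T[:3,:3]@r)[2]
    return T[:3,:3]@(r*d)+T[:3,3]
def pix(p,X):
    T=p["world_from_camera"]; c=T[:3,:3].T@(np.asarray(X)-T[:3,3])
    return np.array([p["fx"]*c[0]/c[2]+p["cx"],p["fy"]*c[1]/c[2]+p["cy"]])
def cloud(p):
    T=p["world_from_camera"]; v,u=np.mgrid[:420,:560]; d=p["range_z"]
    c=np.stack([(u-p["cx"])/p["fx"]*d,(v-p["cy"])/p["fy"]*d,d],-1)
    return c@T[:3,:3].T+T[:3,3]
E
cat > a.py <<'E'
from h import *
np.set_printoptions(precision=4,suppress=True)
for n in ["top","scene"]:
    p=read_camera(n); cv2.imwrite(f"pics/{n}1.png",p["img"])
    print(n,p["world_from_camera"][:3,3])
    for t in ["scraper","dock","keeper","last","tin","block"]:
        for m in spotter.masks_of(p,t)[:3]:
            print(t,round(m["p"],2),np.round(m["location"]),m["mask"].sum(),world(p,m["location"]))
    for t in ["scraper","blade_edge","dock","mouth","stop","pivot","knob"]:
        for m in spotter.spot_point(p,t)[:3]:
            print("pt",t,round(m["p"],2),np.round(m["location"],1),world(p,m["location"]))
print(readout.read_state())
E
python3 a.py
```

```text
pics
top [0.5323 0.0182 1.3049]
scraper 0.84 [229. 213.] 1402 [0.5681 0.159  0.0202]
scraper 0.77 [175. 216.] 642 [0.5569 0.3011 0.0143]
dock 0.8 [349. 212.] 3201 [ 0.5771 -0.153   0.0115]
keeper 0.67 [314. 223.] 238 [ 0.5476 -0.0631  0.0241]
last 0.86 [279. 136.] 1708 [0.7653 0.0336 0.0654]
last 0.51 [314. 224.] 316 [ 0.544  -0.0632  0.024 ]
tin 0.88 [406. 157.] 688 [ 0.722  -0.2922  0.0444]
block 0.67 [172. 148.] 1003 [0.7309 0.3097 0.0386]
pt scraper 0.77 [232.6 220.7] [0.548  0.1488 0.0227]
pt scraper 0.68 [172.1 216.4] [0.5554 0.3083 0.0138]
pt scraper 0.51 [297.4 222.6] [ 0.547  -0.0184  0.0514]
pt blade_edge 0.76 [225.8 193.3] [0.6201 0.1709 0.0031]
pt blade_edge 0.66 [186.6 207.1] [0.5811 0.2735 0.0019]
pt dock 0.75 [345.4 203.7] [ 0.5998 -0.1436  0.0127]
pt mouth 0.89 [348.7 219.6] [ 0.5586 -0.1531  0.0114]
pt stop 0.62 [350.2 194.6] [ 0.624  -0.1558  0.0114]
pt pivot 0.58 [320.1 217.9] [ 0.5611 -0.0783  0.0135]
pt knob 0.75 [296.9 223.5] [ 0.5447 -0.0172  0.0512]
pt knob 0.61 [400.5 158.3] [ 0.7175 -0.2775  0.0465]
pt knob 0.31 [350.7 195.2] [ 0.6224 -0.1569  0.0135]
scene 
[... 744 characters left out ...]
.588  -0.157   0.0121]
pt mouth 0.62 [210.2 215.1] [ 0.5059 -0.1678 -0.0005]
pt stop 0.65 [202.3 239.5] [ 0.639  -0.1531  0.0135]
pt pivot 0.87 [239.6 221.4] [ 0.561  -0.0725  0.0206]
pt knob 0.54 [261.9 210.3] [ 0.5488 -0.0139  0.0506]
{'time': 1.4, 'q': array([-1.2239,  0.2639,  1.604 , -0.    ,  1.2736, -0.0369]), 'joint_vel': array([-0.001 ,  0.0004,  0.0004, -0.0016,  0.0008,  0.0032]), 'joint_torque': array([ -0.0001, -51.5055, -36.771 ,  -0.0001,   0.001 ,  -0.    ]), 'tool_pos': array([ 0.2528, -0.6259,  0.2453]), 'tcp_rot': array([-1.3667,  0.922 , -0.922 ]), 'wrist_force': array([-0.0159, -0.8927, -0.0986]), 'torque': array([ 0.0106, -0.0422,  0.0297]), 'width': 0.9971747046981505}
```

```bash
python3 - <<'E'
import cv2
a=cv2.imread("pics/top1.png"); c=a[120:270,140:420]; cv2.imwrite("pics/c1.png",cv2.resize(c,(800,428),interpolation=cv2.INTER_CUBIC))
E
```

```text
(no output)
```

View pics/c1.png

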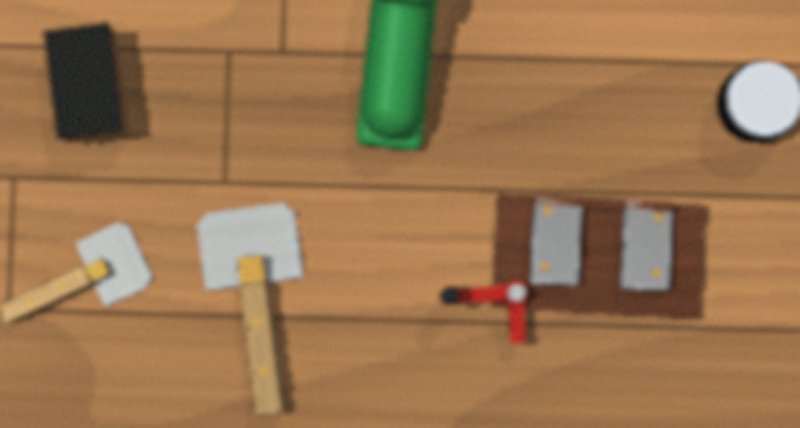

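```bash
cat >> h.py <<'E'
from scipy.spatial.transform import Rotation as Ro
def goal_R(yaw):
    """tool y down, tool x along (cos yaw, sin yaw)"""
    x=np.array([np.cos(yaw),np.sin(yaw),0]); y=np.array([0,0,-1.]); return np.stack([x,y,np.cross(x,y)],1)
def delta(pos,yaw,s=None):
    s=s or readout.read_state(); R=Ro.from_rotvec(s["tcp_rot"]).as_matrix()
    yaw=min([yaw,yaw+np.pi,yaw-np.pi],key=lambda a:np.linalg.norm(Ro.from_matrix(R.T@goal_R(a)).as_rotvec()))
    rv=Ro.from_matrix(R.T@goal_R(yaw)).as_rotvec(); w=np.asarray(pos)-s["tool_pos"]
    print("shift in tool now",np.round(R.T@w,4),"after turn",np.round(goal_R(yaw).T@w,4),"turn",np.round(rv,4))
E
python3 - <<'E'
from h import *
s=readout.read_state(); R=Ro.from_rotvec(s["tcp_rot"]).as_matrix(); print(R.round(3))
p=read_camera("wrist"); T=p["world_from_camera"]; print((R.T@T[:3,:3]).round(3),R.T@(T[:3,3]-s["tool_pos"]),p["fx"])
delta([.50,.15,.33],np.pi/2+.13)
E
```

```text
[[ 0.374  0.     0.927]
 [-0.927 -0.     0.374]
 [ 0.    -1.    -0.   ]]
[[ 1.     0.001 -0.   ]
 [ 0.001 -0.268  0.963]
 [ 0.001 -0.963 -0.268]] [-0.00060939 -0.12865741  0.0676544 ] 309.3854617210987
shift in tool now [-0.6268 -0.0847  0.5198] after turn [-0.7373 -0.0847  0.3457] turn [-0.      0.2539 -0.    ]
```

Emit:
jog_arm:
  increments:
    - [0,0,0,0,0.127,0,1]
    - [0,0,0,0,0.127,0,1]
    - [-0.052,-0.007,0.034,0,0,0,1]
    - [-0.052,-0.007,0.034,0,0,0,1]
    - [-0.052,-0.007,0.034,0,0,0,1]
    - [-0.052,-0.007,0.034,0,0,0,1]
    - [-0.052,-0.007,0.034,0,0,0,1]
    - [-0.052,-0.007,0.034,0,0,0,1]
    - [-0.052,-0.007,0.034,0,0,0,1]
    - [-0.052,-0.007,0.034,0,0,0,1]

```text
time: 2.7
tool_pos: [0.4732, -0.181, 0.3016]
tcp_rot: [-1.258, 1.122, -1.13]
wrist_force: [0.8, -0.7, 0.2]
width: 1.0
```

```bash
python3 - <<'E'
from h import *
p=read_camera("wrist"); cv2.imwrite("pics/w1.png",p["img"]); np.savez("w1.npz",**p)
for t in ["scraper","blade_edge","dock","mouth","stop","pivot","knob"]:
    for m in spotter.spot_point(p,t)[:2]:
        print("pt",t,round(m["p"],2),np.round(m["location"],1),world(p,m["location"]))
C=cloud(p); z=C[...,2]
for v in (100,150,200,250,300): print(v,[f"{1000*z[v,u]:.0f}" for u in range(60,560,50)])
E
```

```text
pt scraper 0.57 [25.7 86.2] [0.55547861 0.1514437  0.01328146]
pt blade_edge 0.6 [11.5 32.5] [0.61643992 0.16946799 0.00412121]
pt dock 0.96 [268.2  81.2] [ 0.59577524 -0.15007623  0.01259507]
pt mouth 0.61 [266.1 111.2] [ 0.55994824 -0.15101326  0.01243061]
pt stop 0.86 [274.3  53.9] [ 0.62757244 -0.15434661  0.01233389]
pt pivot 0.8 [209.  110.3] [ 0.55221798 -0.08209385  0.02990065]
pt pivot 0.72 [267.4  83.8] [ 0.59265084 -0.14938487  0.01258315]
pt knob 0.9 [147.5 107. ] [ 0.54711518 -0.01616231  0.05192839]
pt knob 0.47 [266.1 112.9] [ 0.5579263  -0.15116763  0.01140495]
100 ['1', '0', '0', '13', '12', '28', '1', '-0', '-1', '-0']
150 ['0', '1', '1', '1', '-0', '-1', '1', '0', '-1', '-0']
200 ['1', '1', '0', '0', '1', '0', '1', '-1', '1', '-1']
250 ['2', '2', '-0', '0', '0', '0', '1', '1', '-2', '1']
300 ['2', '2', '334', '0', '1', '0', '-1', '336', '2', '1']
```

View pics/w1.png

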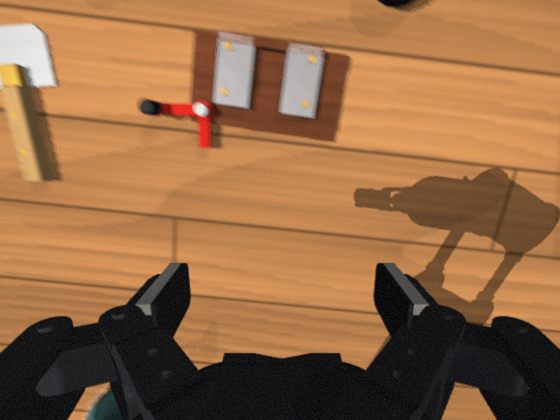

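```bash
python3 - <<'E'
from h import *
p=dict(np.load("w1.npz")); C=cloud(p); z=C[...,2]; b,g,r=[p["img"][...,i].astype(int) for i in range(3)]
roi=np.zeros(z.shape,bool); roi[15:150,120:370]=1
red=roi&(r>120)&(g<60)&(z>.008)
base=roi&(z>.008)&(z<.018)&(r<130)&(abs(r-g)>15)
lip=roi&(z>.022)&(z<.034)&(abs(r-b)<40)&(r>110)
def rect(m,n):
    m=cv2.morphologyEx(m.astype(np.uint8),cv2.MORPH_OPEN,np.ones((3,3)))
    k,L,st,_=cv2.connectedComponentsWithStats(m)
    for i in range(1,k):
        if st[i,4]>80:
            (c,s,a)=cv2.minAreaRect((C[L==i][:,:2]*1000).astype(np.float32)); print(n,st[i,4],np.round(c,1),np.round(s,1),round(a,2),C[L==i][:,2].mean().round(4))
rect(base,"base");rect(lip,"lip");rect(red,"red")
blk=roi&(z>.045)&(r<60); print("knob",blk.sum(),np.median(C[blk],0))
pin=roi&(z>.033)&(z<.042)&(r>150); print("pin",pin.sum(),np.median(C[pin],0) if pin.any() else 0)
E
```

```text
base 228 [633.8 -70.5] [23.6 13.9] 87.77 0.012
base 6136 [ 585.9 -151.2] [189.3 103. ] 89.19 0.0121
base 132 [613.9 -70. ] [22.8 10.7] 89.79 0.0121
lip 2074 [ 598.3 -110.3] [41.7 76.4] 88.55 0.0281
lip 2115 [ 596.2 -191.7] [76.  43.9] 0.47 0.0281
red 591 [528.1 -96.2] [148.2  44.3] 81.99 0.0249
knob 132 [ 0.54653143 -0.0198072   0.05143975]
pin 109 [ 0.55061179 -0.0753072   0.03810676]
```

```bash
python3 - <<'E'
from h import *
delta([.47,.145,.23],-np.pi/2+.13)
E
```

```text
shift in tool now [-0.3274  0.0702  0.034 ] after turn [-0.3265  0.0706  0.0407] turn [-0.0023 -0.02    0.0016]
```

Emit:
jog_arm:
  increments:
    - [-0.055,0.012,0.006,0,-0.02,0,1]
    - [-0.055,0.012,0.007,0,0,0,1]
    - [-0.055,0.012,0.007,0,0,0,1]
    - [-0.055,0.012,0.007,0,0,0,1]
    - [-0.055,0.012,0.007,0,0,0,1]
    - [-0.055,0.012,0.007,0,0,0,1]
    - [0,0,0,0,0,0,1]

```text
time: 3.98
tool_pos: [0.4751, 0.145, 0.2247]
tcp_rot: [-1.258, 1.127, -1.136]
wrist_force: [0.1, -0.8, 0.2]
width: 1.0
```

```bash
cat > s.py <<'E'
from h import *
p=read_camera("wrist"); cv2.imwrite("pics/w2.png",p["img"]); np.savez("w2.npz",**p)
print(readout.read_state()["tool_pos"])
ms=spotter.masks_of(p,"scraper")
for m in ms: print(round(m["p"],2),m["location"],m["mask"].sum())
for t in ["scraper","blade_edge"]:
    for m in spotter.spot_point(p,t)[:2]: print(t,round(m["p"],2),np.round(m["location"],1),world(p,m["location"]))
M=max(ms,key=lambda m:m["mask"].sum())["mask"]; C=cloud(p); P=C[M]; z=P[:,2]
print(P.min(0),P.max(0))
bl=M&(C[...,2]<.010)&(C[...,2]>.0015); ha=M&(C[...,2]>.0205)&(C[...,2]<.028); bo=M&(C[...,2]>.0155)&(C[...,2]<.0205)
for n,m in (("blade",bl),("handle",ha),("bolster",bo),("all",M)):
    m=cv2.morphologyEx(m.astype(np.uint8),cv2.MORPH_OPEN,np.ones((3,3)))>0
    c,s,a=cv2.minAreaRect((C[m][:,:2]*1000).astype(np.float32)); print(n,m.sum(),np.round(c,1),np.round(s,1),round(a,2),C[m][:,2].mean())
E
python3 s.py
```

```text
[0.47554913 0.14339947 0.22522326]
0.81 [273.0, 95.0] 8632
0.8 [141.8, 95.4] 4950
scraper 0.83 [134.7  96.4] [0.55803009 0.30580947 0.01334911]
scraper 0.61 [272.6 115.3] [0.5545155  0.16255773 0.01843296]
blade_edge 0.84 [175.5  77.2] [5.82369084e-01 2.68554160e-01 5.05664163e-04]
blade_edge 0.7 [271.4  51.4] [0.61697745 0.17034314 0.00397485]
[ 0.43386869  0.11994728 -0.0011531 ] [0.62848802 0.21777689 0.35356435]
blade 5446 [587.9 169.2] [70.5 90.2] 9.67 0.004078117587144395
handle 2441 [494.2 153.6] [119.7  23.9] 9.43 0.02393879074350243
bolster 579 [565.6 165.5] [24.8 23.9] 9.77 0.018015491348619333
all 8632 [529.2 160. ] [191.9  92.1] 9.34 0.012050302607605399
```

View pics/w2.png

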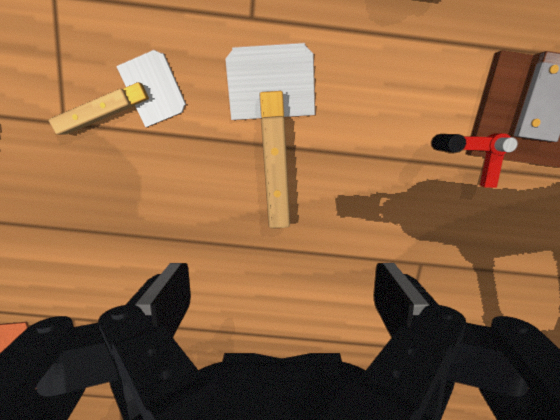

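```bash
python3 - <<'E'
from h import *
delta([.514,.1569,.017],-np.pi/2+.167)
E
```

```text
shift in tool now [-0.0124  0.2095  0.0378] after turn [-0.0087  0.2094  0.0397] turn [-0.0058 -0.0663  0.0054]
```

Emit:
jog_arm:
  increments:
    - [-0.012,0.03,0.038,-0.006,-0.066,0.005,1]
    - [0,0.05,0,0,0,0,1]
    - [0,0.05,0,0,0,0,1]
    - [0,0,0,0,0,0,1]

```text
time: 4.68
tool_pos: [0.5198, 0.1505, 0.0984]
tcp_rot: [-1.272, 1.087, -1.097]
wrist_force: [-0.5, -0.1, 0.7]
width: 0.998
```

```bash
python3 - <<'E'
from h import *
print(readout.read_state()["tool_pos"]);delta([.514,.1569,.017],-np.pi/2+.167)
E
```

```text
[0.51975847 0.15050883 0.09840968]
shift in tool now [-0.0073  0.0814 -0.0054] after turn [-0.0073  0.0814 -0.0046] turn [-0.0092 -0.0103  0.0006]
```

Emit:
jog_arm:
  increments:
    - [-0.007,0.015,-0.005,-0.009,-0.01,0,1]
    - [0,0.03,0,0,0,0,1]
    - [0,0.022,0,0,0,0,1]
    - [0,0,0,0,0,0,1]

```text
time: 5.18
tool_pos: [0.5201, 0.1566, 0.0376]
tcp_rot: [-1.272, 1.08, -1.093]
wrist_force: [1.0, 0.2, 0.6]
width: 1.001
```

```bash
python3 - <<'E'
from h import *
print(readout.read_state()["tool_pos"]);delta([.514,.1569,.017],-np.pi/2+.167)
E
```

```text
[0.52012066 0.15656899 0.03755423]
shift in tool now [-0.0013  0.0205 -0.0062] after turn [-0.0013  0.0206 -0.006 ] turn [-0.0124 -0.0037 -0.0008]
```

Emit:
jog_arm:
  increments:
    - [-0.001,0.021,-0.006,-0.015,-0.004,0,1]
    - [0,0,-0.004,-0.008,0,0,1]
    - [0,0,0,0,0,0,1]

```text
time: 5.55
tool_pos: [0.5125, 0.1567, 0.0188]
tcp_rot: [-1.288, 1.09, -1.081]
wrist_force: [-0.4, 1.2, -0.7]
width: 0.997
```

```bash
python3 - <<'E'
from h import *
s=readout.read_state();print(s["tool_pos"],s["wrist_force"]);delta([.514,.1569,.017],-np.pi/2+.167)
E
```

```text
[0.51245998 0.15672072 0.01880445] [-0.35023333  1.18817675 -0.71067576]
shift in tool now [0.0001 0.0018 0.0016] after turn [0.0001 0.0018 0.0015] turn [ 0.0063  0.0008 -0.0013]
```

Emit:
jog_arm:
  increments:
    - [0,0.003,0,0.004,0,0,1]
    - [0,0,0,0,0,0,0]
    - [0,0,0,0,0,0,0]
    - [0,0,0,0,0,0,0]
    - [0,0,0,0,0,0,0]
    - [0,0,0,0,0,0,0]
    - [0,0,0,0,0,0,0]
  force: 70

```text
time: 6.42
tool_pos: [0.5138, 0.1571, 0.0172]
tcp_rot: [-1.282, 1.085, -1.084]
wrist_force: [0.1, 0.4, 0.1]
width: 0.262
```

```bash
python3 - <<'E'
from h import *
s=readout.read_state();print(s);delta([.514,.1569,.017],-np.pi/2+.167)
E
```

```text
{'time': 6.425, 'q': array([0.24944422, 0.25949253, 2.08275141, 0.00212097, 0.79825464,
       1.65103082]), 'joint_vel': array([ 0.00045968,  0.00110478,  0.00076014,  0.00022166, -0.00077375,
        0.00059707]), 'joint_torque': array([-7.67802377e-02, -4.17337239e+01, -2.72737938e+01,  2.04745535e-02,
       -1.25773635e-02, -1.63344706e-03]), 'tool_pos': array([0.51379133, 0.15710666, 0.01721554]), 'tcp_rot': array([-1.28202958,  1.08496615, -1.08395766]), 'wrist_force': array([0.12084314, 0.42795706, 0.12801999]), 'torque': array([-0.02243971,  0.02801111,  0.0032334 ]), 'width': 0.2616776279395433}
shift in tool now [0.0002 0.0002 0.0002] after turn [0.0002 0.0002 0.0002] turn [-0.001   0.0007 -0.0016]
```

Emit:
jog_arm:
  increments:
    - [0,-0.03,0,0,0,0,0]
    - [0,-0.04,0,0,0,0,0]
    - [0,-0.04,0,0,0,0,0]
    - [0,0,0,0,0,0,0]

```text
time: 6.92
tool_pos: [0.511, 0.1562, 0.1271]
tcp_rot: [-1.288, 1.089, -1.081]
wrist_force: [-0.1, 0.2, -3.0]
width: 0.26
```

```bash
cat > g.py <<'E'
from h import *
p=read_camera("wrist"); s=readout.read_state(); np.savez("w3.npz",**p); cv2.imwrite("pics/w3.png",p["img"])
R=Ro.from_rotvec(s["tcp_rot"]).as_matrix(); C=cloud(p); t=(C-s["tool_pos"])@R  # tool frame
x,y,z=np.moveaxis(t,-1,0)
blade=(p["range_z"]>0)&(abs(x)<.06)&(z>.02)&(z<.13)&(y<.03)&(y>-.02)
print("tool",s["tool_pos"],s["wrist_force"])
blade=cv2.morphologyEx(blade.astype(np.uint8),cv2.MORPH_OPEN,np.ones((3,3)))>0
P=t[blade]; b=P[(P[:,1]>.004)]
c,sz,a=cv2.minAreaRect((b[:,[0,2]]*1000).astype(np.float32)); print("blade in tool xz mm",np.round(c,1),np.round(sz,1),round(a,2),len(b))
A=np.c_[b[:,[0,2]],np.ones(len(b))]; k=np.linalg.lstsq(A,b[:,1],rcond=None)[0]; print("blade top plane y = %.4f x + %.4f z + %.4f"%tuple(k), "res",np.std(A@k-b[:,1]))
d=dict(np.load("w2.npz")); C=cloud(d); zz=C[...,2]; r=d["img"][...,2]; g=d["img"][...,1]
roi=np.zeros(zz.shape,bool); roi[40:200,420:560]=1
for n,m in (("knob",roi&(zz>.045)&(r<60)),("pin",roi&(zz>.033)&(zz<.042)&(r>100)&(g>100))): print(n,m.sum(),np.median(C[m],0),(C[m].min(0)+C[m].max(0))/2)
E
python3 g.py
```

```text
tool [0.50919624 0.15576626 0.12483079] [ 0.01918083  0.39043087 -1.63664497]
blade in tool xz mm [-0.4 77.8] [70.6 90.8] 89.83 31459
blade top plane y = 0.0001 x + -0.0018 z + 0.0108 res 0.0006590831875039635
knob 303 [ 0.54644814 -0.01346837  0.05120274] [0.54632303 0.0644451  0.1993253 ]
pin 164 [ 0.55126941 -0.07523067  0.0380987 ] [ 0.55117768 -0.07525535  0.03816631]
```

View pics/w3.png

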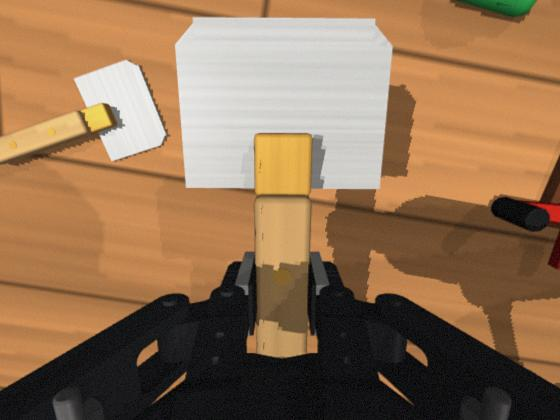

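```bash
python3 g.py | head -3; python3 - <<'E'
from h import *
delta([.437,-.149,.11],-np.pi/2-.015)
E
```

```text
tool [0.50788094 0.15541256 0.12317597] [-0.39315286 -0.31252162 -2.55363171]
blade in tool xz mm [-0.2 77.2] [70.4 90.9] 89.65 31457
blade top plane y = -0.0002 x + -0.0008 z + 0.0114 res 0.0006606772370638891
shift in tool now [ 0.2883  0.0147 -0.1205] after turn [ 0.3054  0.0132 -0.0663] turn [0.0138 0.1826 0.0008]
```

Emit:
jog_arm:
  increments:
    - [0,0,0,0.007,0.091,0,0]
    - [0,0,0,0.007,0.091,0,0]
    - [0.051,0.002,-0.011,0,0,0,0]
    - [0.051,0.002,-0.011,0,0,0,0]
    - [0.051,0.002,-0.011,0,0,0,0]
    - [0.051,0.002,-0.011,0,0,0,0]
    - [0.051,0.002,-0.011,0,0,0,0]
    - [0.051,0.002,-0.011,0,0,0,0]
    - [0,0,0,0,0,0,0]

```text
time: 8.15
tool_pos: [0.4182, -0.1561, 0.0916]
tcp_rot: [-1.226, 1.248, -1.204]
wrist_force: [0.9, 0.8, -2.6]
width: 0.261
```

```bash
python3 g.py | head -3; python3 - <<'E'
from h import *
delta([.437,-.149,.05],-np.pi/2-.015)
E
```

```text
tool [ 0.41811641 -0.15456014  0.09132385] [ 0.25238609 -0.05074341 -2.44391555]
blade in tool xz mm [ 1.6 74.3] [73.3 90.7] 89.66 31460
blade top plane y = -0.0015 x + 0.0018 z + 0.0128 res 0.0006615728290385622
shift in tool now [-0.0058  0.0406  0.0202] after turn [-0.0058  0.0413  0.0188] turn [ 0.0354 -0.0007 -0.0019]
```

Emit:
jog_arm:
  increments:
    - [-0.006,0.02,0.019,0.036,0,0,0]
    - [0,0.02,0,0.01,0,0,0]
    - [0,0,0,0,0,0,0]
    - [0,0,0,0,0,0,0]

```text
time: 8.7
tool_pos: [0.4344, -0.1437, 0.046]
tcp_rot: [-1.195, 1.219, -1.216]
wrist_force: [-0.8, 0.3, -1.1]
width: 0.263
```

```bash
python3 g.py | head -3; python3 - <<'E'
from h import *
delta([.437,-.149,.034],-np.pi/2-.015)
E
```

```text
tool [ 0.43411988 -0.14367823  0.04592995] [-0.02102308  0.57589764 -1.81508027]
blade in tool xz mm [-7.4 79.3] [ 83.  105.6] 89.71 31991
blade top plane y = -0.0151 x + 0.0098 z + 0.0126 res 0.0016073636637205396
shift in tool now [0.0054 0.0119 0.0029] after turn [0.0053 0.0119 0.003 ] turn [-0.0039  0.0018 -0.0066]
```

View pics/w3.png

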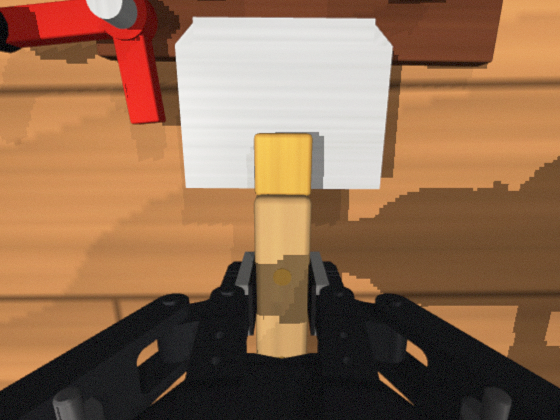

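```bash
python3 - <<'E'
from h import *
def fit(P,n):
    c=P.mean(0); 
    for _ in range(5):
        u=np.linalg.svd(P-c)[2][0]; d=(P-c)@np.array([-u[1],u[0]]); k=abs(d)<max(.001,1.5*d.std()); P=P[k]; c=P.mean(0)
    print(n,"n",len(P),"mid",c.round(4),"yaw(if edge along y)",round(np.arctan(-u[0]/u[1]),4) if abs(u[1])>abs(u[0]) else round(np.arctan(u[1]/u[0]),4),"rms",d.std().round(5))
# front edge from w3: lowest dark-brown pixel per column
p=dict(np.load("w3.npz")); i=p["img"].astype(int); C=cloud(p)
m=(C[...,2]>.006)&(C[...,2]<.018)
P=[]
for u in list(range(160,177))+list(range(395,490)):
    v=np.nonzero(m[:90,u]&(i[:90,u,2]<150))[0]
    if len(v): P.append(world(p,(u,v.max()+.5),.012)[:2])
fit(np.array(P),"front edge w3")
p=dict(np.load("w1.npz")); C=cloud(p); z=C[...,2]
base=(z>.007); 
P=[world(p,(u,np.nonzero(base[15:160,u])[0].max()+15.5),.012)[:2] for u in range(225,332)]; fit(np.array(P),"front edge w1")
lip=(z>.020)&(z<.034); E={k:[] for k in("Lin","Rin","Lout","Rout")}
for v in range(58,100):
    r=np.nonzero(lip[v,205:345])[0]+205; L=r[r<268]; Rr=r[r>268]
    if len(L)>15 and len(Rr)>15:
        for k,u in(("Lout",L.min()-.5),("Lin",L.max()+.5),("Rin",Rr.min()-.5),("Rout",Rr.max()+.5)): E[k].append(world(p,(u,v),.028)[:2])
for k in E: fit(np.array(E[k]),k)
E
```

```text
front edge w3 n 111 mid [ 0.5313 -0.2022] yaw(if edge along y) -0.0278 rms 0.00023
front edge w1 n 98 mid [ 0.533  -0.1692] yaw(if edge along y) -0.0281 rms 0.00036
Lin n 42 mid [ 0.5945 -0.1325] yaw(if edge along y) -0.0291 rms 0.00036
Rin n 41 mid [ 0.5992 -0.1719] yaw(if edge along y) -0.0263 rms 0.00033
Lout n 42 mid [ 0.5897 -0.0898] yaw(if edge along y) -0.0274 rms 0.00036
Rout n 42 mid [ 0.6038 -0.214 ] yaw(if edge along y) -0.0301 rms 0.00035
```

```bash
python3 - <<'E'
from h import *
delta([.436,-.1478,.031],-np.pi/2-.028)
E
```

```text
shift in tool now [0.0042 0.0149 0.0019] after turn [0.0041 0.0149 0.002 ] turn [-0.0039  0.0148 -0.0066]
```

Emit:
jog_arm:
  increments:
    - [0.004,0.007,0.002,-0.004,0.015,-0.007,0]
    - [0.001,0.006,0,0,0,0,0]
    - [0,0,0,0,0,0,0]

```text
time: 9.12
tool_pos: [0.4376, -0.1491, 0.0335]
tcp_rot: [-1.195, 1.228, -1.233]
wrist_force: [-0.7, -0.1, -2.6]
width: 0.262
```

```bash
python3 - <<'E'
from h import *
s=readout.read_state(); print(s["tool_pos"],s["wrist_force"],s["torque"])
delta([.436,-.1478,.031],-np.pi/2-.028)
E
```

```text
[ 0.43761165 -0.14910806  0.03346929] [-0.67140483 -0.14406768 -2.63125101] [-0.01734446  0.03835705 -0.01849361]
shift in tool now [-0.0013  0.0025 -0.0017] after turn [-0.0013  0.0025 -0.0016] turn [-0.0022 -0.0005  0.0019]
```

Emit:
jog_arm:
  increments:
    - [-0.001,0.0025,0,-0.002,0,0.002,0]
    - [0,0,0.008,0,0,0,0]
    - [0,0,0.008,0,0,0,0]
    - [0,0,0,0,0,0,0]

```text
time: 9.62
tool_pos: [0.4556, -0.1491, 0.0314]
tcp_rot: [-1.194, 1.229, -1.232]
wrist_force: [1.4, 0.1, -1.4]
width: 0.262
```

```bash
python3 - <<'E'
from h import *
s=readout.read_state(); print(s["tool_pos"],s["wrist_force"],s["torque"])
delta([.516,-.1500,.031],-np.pi/2-.028)
E
```

```text
[ 0.45563764 -0.14905959  0.03139927] [ 1.42695877  0.1390957  -1.3602425 ] [-0.03174226  0.07586644 -0.00500455]
shift in tool now [-0.0008  0.0005  0.0604] after turn [-0.0007  0.0004  0.0604] turn [-0.0017 -0.0011  0.0002]
```

Emit:
jog_arm:
  increments:
    - [-0.001,0,0.01,-0.001,0,0,0]
    - [0,0,0.01,0,0,0,0]
    - [0,0,0.01,0,0,0,0]
    - [0,0,0,0,0,0,0]

```text
time: 10.12
tool_pos: [0.4886, -0.149, 0.0316]
tcp_rot: [-1.195, 1.229, -1.232]
wrist_force: [-0.1, -0.5, -1.4]
width: 0.264
```

```bash
python3 - <<'E'
from h import *
s=readout.read_state(); print(s["tool_pos"],s["wrist_force"],s["torque"])
delta([.516,-.1500,.031],-np.pi/2-.028)
E
```

```text
[ 0.48859943 -0.14901569  0.03163975] [-0.0821144  -0.54167661 -1.35242099] [ 0.02731387  0.03074011 -0.00472526]
shift in tool now [0.0002 0.0007 0.0274] after turn [0.0002 0.0006 0.0274] turn [-0.0016 -0.001   0.0005]
```

Emit:
jog_arm:
  increments:
    - [0,0.0005,0.009,-0.001,-0.001,0,0]
    - [0,0,0.008,0,0,0,0]
    - [0,0,0.004,0,0,0,0]
    - [0,0,0,0,0,0,0]

```text
time: 10.62
tool_pos: [0.5107, -0.1495, 0.0308]
tcp_rot: [-1.196, 1.23, -1.23]
wrist_force: [-0.4, -0.2, -1.3]
width: 0.266
```

```bash
python3 - <<'E'
from h import *
s=readout.read_state(); print(s["tool_pos"],s["wrist_force"],s["torque"])
delta([.516,-.1500,.031],-np.pi/2-.028)
p=read_camera("wrist"); cv2.imwrite("pics/w4.png",p["img"])
E
```

```text
[ 0.51069646 -0.14952841  0.03080169] [-0.41799448 -0.23492152 -1.31423639] [0.01439611 0.03232788 0.00146879]
shift in tool now [ 0.0003 -0.0002  0.0053] after turn [ 0.0003 -0.0002  0.0053] turn [0.0004 0.0002 0.0003]
```

View pics/w4.png

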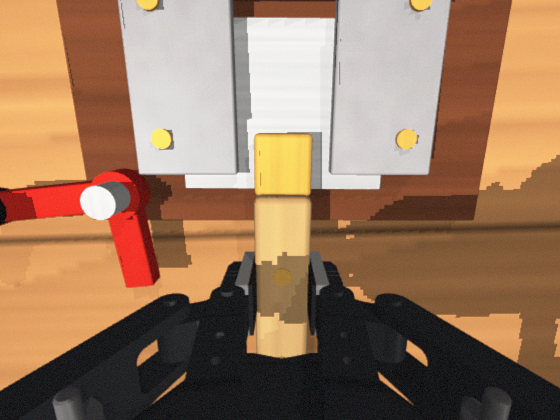

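Emit:
jog_arm:
  increments:
    - [0,0,0.004,0,0,0,0]
    - [0,0,0.003,0,0,0,0]
    - [0,0,0.002,0,0,0,0]
    - [0,0,0,0,0,0,0]

```text
time: 11.18
tool_pos: [0.5183, -0.1496, 0.0302]
tcp_rot: [-1.198, 1.232, -1.228]
wrist_force: [0.6, -0.5, -1.5]
width: 0.266
```

```bash
python3 - <<'E'
from h import *
s=readout.read_state(); print(s["tool_pos"],s["wrist_force"],s["torque"])
delta([.516,-.1500,.031],-np.pi/2-.028)
E
```

```text
[ 0.5182581  -0.14961883  0.03022935] [ 0.57496831 -0.47684879 -1.5329214 ] [0.022772   0.12529567 0.03535189]
shift in tool now [ 0.0004 -0.0008 -0.0022] after turn [ 0.0004 -0.0008 -0.0022] turn [ 0.0037  0.0002 -0.0002]
```

No contact force yet; continue gently.

Emit:
jog_arm:
  increments:
    - [0,0,0.002,0.003,0,0,0]
    - [0,0,0.002,0,0,0,0]
    - [0,0,0.002,0,0,0,0]

```text
time: 11.55
tool_pos: [0.5184, -0.1495, 0.0292]
tcp_rot: [-1.205, 1.239, -1.222]
wrist_force: [-8.8, -0.3, 7.2]
width: 0.263
```

```bash
cat > c.py <<'E'
from h import *
s=readout.read_state(); print(s["tool_pos"],s["wrist_force"],s["torque"])
p=read_camera("wrist"); cv2.imwrite("pics/w5.png",p["img"]); np.savez("w5.npz",**p)
C=cloud(p); i=p["img"].astype(int)
# blade rear shoulder (white) vs lip front (z~.028) along dock x
O=np.array([.5985,-.152]); a=-.028; D=(C[...,:2]-O)@np.array([[np.cos(a),-np.sin(a)],[np.sin(a),np.cos(a)]])
z=C[...,2]; ok=p["range_z"]>0
bl=ok&(z>.013)&(z<.019)&(abs(D[...,1])>.02)&(abs(D[...,1])<.044)&(D[...,0]<-.03)&(D[...,0]>-.065)&(i.min(-1)>150)
lip=ok&(z>.025)&(z<.031)&(abs(D[...,1])>.022)&(abs(D[...,1])<.055)&(i.min(-1)>100)
for sg in(1,-1):
    for n,m in(("shoulder",bl),("lip",lip)):
        k=m&(D[...,1]*sg>0); print(sg,n,k.sum(),np.percentile(D[k][:,0],[1,99]).round(4) if k.any() else "")
hb=ok&(z>.0265)&(z<.032)&(abs(D[...,1])<.015)&(D[...,0]<-.0)&(i[...,2]>150)
print("bolster",np.percentile(D[hb],[1,99],axis=0).round(4),hb.sum())
E
python3 c.py
```

```text
[ 0.51839043 -0.14954702  0.02921219] [-8.83944687 -0.29128716  7.2030325 ] [-0.19271081  0.94899198 -0.01283391]
1 shoulder 0 
1 lip 15845 [-0.0384  0.0313]
-1 shoulder 44 [-0.0396 -0.0304]
-1 lip 15569 [-0.0386  0.0315]
bolster [[-0.0394 -0.0112]
 [-0.015   0.0121]] 3515
```

Emit:
jog_arm:
  increments:
    - [0,0,0,0,0,0,0.26]
    - [0,0,0,0,0,0,0.5]
    - [0,0,0,0,0,0,0.5]
    - [0,0,0,0,0,0,0.5]
    - [0,0,0,0,0,0,0.5]

```text
time: 12.22
tool_pos: [0.521, -0.1501, 0.0309]
tcp_rot: [-1.202, 1.235, -1.226]
wrist_force: [0.2, 0.0, -0.1]
width: 0.5
```

```bash
python3 c.py
```

```text
[ 0.52095542 -0.15006992  0.03090687] [ 0.22064309  0.0122932  -0.10229105] [-0.00664503 -0.01406885  0.00476809]
1 shoulder 0 
1 lip 16037 [-0.0383  0.0346]
-1 shoulder 42 [-0.0397 -0.0303]
-1 lip 15661 [-0.0382  0.0348]
bolster [[-0.0395 -0.0113]
 [-0.0149  0.0119]] 3366
```

Emit:
jog_arm:
  increments:
    - [0,-0.03,0,0,0,0,0.5]
    - [0,-0.05,0,0,0,0,0.5]
    - [0,-0.05,0,0,0,0,0.5]
    - [-0.05,-0.02,-0.03,0,0,0,0.5]
    - [-0.04,0,-0.02,0,0,0,0.5]
    - [0,0,0,0,0,0,0.5]
    - [0,0,0,0,0,0,0.5]

```text
time: 13.15
tool_pos: [0.4745, -0.057, 0.1866]
tcp_rot: [-1.199, 1.235, -1.226]
wrist_force: [0.5, 0.1, 0.1]
width: 0.498
```

```bash
python3 - <<'E'
from h import *
p=read_camera("wrist"); cv2.imwrite("pics/w6.png",p["img"]); s=readout.read_state(); print(s["tool_pos"])
C=cloud(p); z=C[...,2]; r=p["img"][...,2]; g=p["img"][...,1]; near=(abs(C[...,0]-.55)<.06)&(abs(C[...,1]+.045)<.06)
for n,m in (("knob",near&(z>.048)&(z<.056)&(r<70)),("pin",near&(z>.034)&(z<.041)&(r>100)&(g>100))):
    q=np.percentile(C[m],[2,98],axis=0); print(n,m.sum(),q.mean(0),q[1]-q[0])
for t in("knob","pivot"):
    for m in spotter.spot_point(p,t)[:1]: print(t,m["p"],m["location"],world(p,m["location"]))
delta([.5465,-.0155,.09],-np.pi/2-.028)
E
```

```text
[ 0.47436346 -0.05704983  0.18635358]
knob 333 [ 0.54635327 -0.01665312  0.05122525] [0.01447389 0.01446687 0.00373655]
pin 227 [ 0.55090876 -0.07531572  0.03793647] [0.01222849 0.01266921 0.00310201]
knob 0.64 [229.4, 124.1] [ 0.54543231 -0.01558073  0.05210708]
pivot 0.67 [299.2, 117.8] [ 0.54911942 -0.07327358  0.03832225]
shift in tool now [-0.0439  0.0956  0.0715] after turn [-0.0439  0.096   0.0709] turn [ 0.0071 -0.0019 -0.0017]
```

View pics/w6.png

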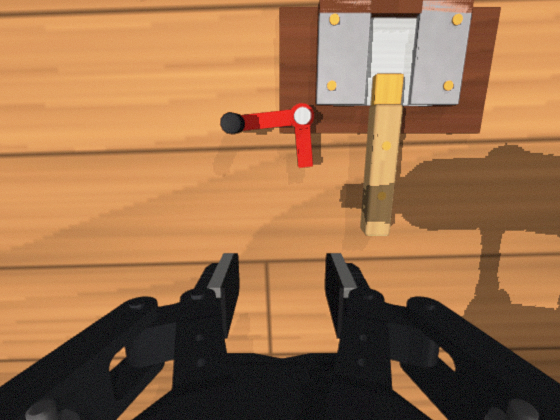

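Emit:
jog_arm:
  increments:
    - [-0.023,0.03,0.035,0.007,0,0,0.5]
    - [-0.02,0.04,0.036,0,0,0,0.5]
    - [0,0.025,0,0,0,0,0.5]
    - [0,0,0,0,0,0,0.5]

```text
time: 13.8
tool_pos: [0.5513, -0.0195, 0.0876]
tcp_rot: [-1.191, 1.235, -1.235]
wrist_force: [-0.6, -0.4, -0.6]
width: 0.502
```

```bash
python3 - <<'E'
from h import *
print(readout.read_state()["tool_pos"]);delta([.5463,-.016,.042],-np.pi/2-.028)
E
```

```text
[ 0.55128137 -0.01947436  0.08757413]
shift in tool now [-0.0033  0.0456 -0.0051] after turn [-0.0033  0.0456 -0.0051] turn [-0.001  -0.0075 -0.0004]
```

Emit:
jog_arm:
  increments:
    - [-0.003,0.01,-0.005,0,-0.007,0,0.5]
    - [0,0.02,-0.002,0,0,0,0.5]
    - [0,0.014,0,0,0,0,0.5]
    - [0,0,0,0,0,0,0.5]

```text
time: 14.3
tool_pos: [0.5456, -0.0178, 0.0447]
tcp_rot: [-1.191, 1.228, -1.234]
wrist_force: [-0.8, -0.7, -0.1]
width: 0.501
```

```bash
python3 - <<'E'
from h import *
s=readout.read_state();print(s["tool_pos"],s["wrist_force"]);delta([.5463,-.016,.042],-np.pi/2-.028)
E
```

```text
[ 0.5455731  -0.0177954   0.04473369] [-0.83204067 -0.65568257 -0.12636568]
shift in tool now [-0.0018  0.0027  0.0007] after turn [-0.0018  0.0027  0.0007] turn [-0.0052 -0.0025 -0.0002]
```

Emit:
jog_arm:
  increments:
    - [-0.002,0.003,0.001,-0.003,-0.003,0,0.5]
    - [0,0,0,0,0,0,0.1]
    - [0,0,0,0,0,0,0.1]
    - [0,0,0,0,0,0,0.1]
    - [0,0,0,0,0,0,0.1]
  force: 20

```text
time: 14.92
tool_pos: [0.5483, -0.0165, 0.0436]
tcp_rot: [-1.193, 1.224, -1.233]
wrist_force: [0.3, -1.2, -2.2]
width: 0.201
```

```bash
cat > k.py <<'E'
from h import *
import sys
s=readout.read_state();print(s["tool_pos"],s["wrist_force"],s["width"])
a=-.028; pin=np.array([.551,-.0753]); R=np.array([[np.cos(a),-np.sin(a)],[np.sin(a),np.cos(a)]])
k=R.T@(s["tool_pos"][:2]-pin); q=np.arctan2(k[1],-k[0]); print("q est",q,"radius",np.hypot(*k))
T=Ro.from_rotvec(s["tcp_rot"]).as_matrix(); prev=s["tool_pos"][:2]
for qq in [q-.14*i for i in range(1,13)]:
    t=pin+.06*R@np.array([-np.cos(qq),np.sin(qq)]); d=T.T@np.r_[t-prev,0]; print(round(qq,2),(d*1000).round(1)); prev=t
delta(np.r_[s["tool_pos"][:2],.042],-np.pi/2-.028)
E
python3 k.py
```

```text
[ 0.54834393 -0.01649459  0.04363083] [ 0.32741335 -1.16101331 -2.21201633] 0.2009431638319438
q est 1.4976598927952458 radius 0.05886536137827827
1.36 [ 0.1 -0.  -8.4]
1.22 [ 2.3 -0.  -8.1]
1.08 [ 3.4 -0.  -7.7]
0.94 [ 4.5 -0.  -7.1]
0.8 [ 5.4 -0.  -6.4]
0.66 [ 6.3 -0.  -5.6]
0.52 [ 7.  -0.  -4.7]
0.38 [ 7.6 -0.  -3.6]
0.24 [ 8.  -0.  -2.5]
0.1 [ 8.3 -0.  -1.4]
-0.04 [ 8.4  0.  -0.2]
-0.18 [8.3 0.  0.9]
shift in tool now [-0.      0.0016 -0.    ] after turn [0.     0.0016 0.    ] turn [-0.0058  0.0007  0.0008]
```

Knob gripped (0.20 × 85 = 17–18 mm). Swing the first part.

Emit:
jog_arm:
  increments:
    - [0.001,0,-0.008,0,0,0,0.1]
    - [0.002,0,-0.008,0,0,0,0.1]
    - [0.003,0,-0.008,0,0,0,0.1]
    - [0.004,0,-0.007,0,0,0,0.1]

```text
time: 15.42
tool_pos: [0.5173, -0.0251, 0.0437]
tcp_rot: [-1.189, 1.221, -1.233]
wrist_force: [3.9, 1.7, -4.1]
width: 0.194
```

```bash
python3 k.py
```

```text
[ 0.51729491 -0.02510225  0.04374956] [ 3.86758392  1.71179103 -4.11540833] 0.19418942768674713
q est 0.9514920936561422 radius 0.060463607199172396
0.81 [ 5.7 -0.1 -6.2]
0.67 [ 6.2 -0.1 -5.7]
0.53 [ 6.9 -0.1 -4.8]
0.39 [ 7.5 -0.  -3.8]
0.25 [ 8.  -0.  -2.7]
0.11 [ 8.3 -0.  -1.5]
-0.03 [ 8.4 -0.  -0.4]
-0.17 [8.4 0.  0.8]
-0.31 [8.2 0.  2. ]
-0.45 [7.8 0.  3.1]
-0.59 [7.3 0.  4.1]
-0.73 [6.6 0.1 5.1]
shift in tool now [ 0.      0.0017 -0.    ] after turn [0.     0.0017 0.    ] turn [-0.0104  0.0018 -0.0004]
```

Emit:
jog_arm:
  increments:
    - [0.006,0,-0.006,-0.004,0,0,0.1]
    - [0.006,0,-0.006,0,0,0,0.1]
    - [0.007,0,-0.005,0,0,0,0.1]
    - [0.007,0,-0.004,0,0,0,0.1]

```text
time: 15.92
tool_pos: [0.4903, -0.0489, 0.0436]
tcp_rot: [-1.193, 1.232, -1.225]
wrist_force: [-0.3, 3.7, 1.2]
width: 0.201
```

```bash
python3 k.py
```

```text
[ 0.49028946 -0.04885588  0.04361169] [-0.32923387  3.69599031  1.15078874] 0.20067996310123848
q est 0.38279525132982467 radius 0.06621979620206124
0.24 [10.3 -0.1  3.2]
0.1 [ 8.3 -0.  -1.5]
-0.04 [ 8.4 -0.  -0.3]
-0.18 [ 8.3 -0.   0.9]
-0.32 [ 8.1 -0.   2. ]
-0.46 [ 7.8 -0.   3.2]
-0.6 [ 7.3 -0.   4.2]
-0.74 [ 6.6 -0.   5.2]
-0.88 [ 5.8 -0.   6.1]
-1.02 [ 4.9 -0.   6.8]
-1.16 [ 3.9 -0.   7.4]
-1.3 [ 2.8 -0.   7.9]
shift in tool now [0.     0.0016 0.    ] after turn [0.     0.0016 0.    ] turn [ 0.0007  0.0009 -0.0056]
```

Emit:
jog_arm:
  increments:
    - [0.007,0,0.002,0,0,0,0.1]
    - [0.007,0,0,0,0,0,0.1]
    - [0.005,0,0,0,0,0,0.1]
    - [0.003,0,0,0,0,0,0.1]

```text
time: 16.42
tool_pos: [0.4824, -0.0701, 0.0435]
tcp_rot: [-1.202, 1.249, -1.213]
wrist_force: [0.6, 3.3, 0.8]
width: 0.2
```

```bash
python3 k.py | head -4
```

```text
[ 0.48242746 -0.07011354  0.0434518 ] [0.614853   3.28992253 0.7785949 ] 0.2002929291381029
q est 0.047490965278277175 radius 0.06876839406001048
-0.09 [ 8.8 -0.3  8.9]
-0.23 [ 8.3 -0.1  1.4]
```

Emit:
jog_arm:
  increments:
    - [0.001,0,0.005,0.01,0,-0.005,0.1]
    - [0.003,0,0.003,0,0,0,0.1]
    - [0.003,0,0,0,0,0,0.1]
    - [0.003,0,0,0,0,0,0.1]

```text
time: 16.92
tool_pos: [0.4825, -0.0751, 0.0433]
tcp_rot: [-1.199, 1.262, -1.208]
wrist_force: [2.3, 21.1, 0.4]
width: 0.2
```

```bash
python3 k.py | head -4
```

```text
[ 0.48246968 -0.0751315   0.04334035] [ 2.31714053 21.09526145  0.36205505] 0.19986557456652287
q est -0.025541260490720145 radius 0.06853053103134295
-0.17 [ 8.1 -0.4  9.4]
-0.31 [ 8.1 -0.2  2. ]
```

Emit:
jog_arm:
  increments:
    - [0,0,0,0,0,0,0.2]
    - [0,0,0,0,0,0,0.45]
    - [0,0,0,0,0,0,0.45]
    - [0,0,0,0,0,0,0.45]
    - [0,-0.02,0,0,0,0,0.45]
    - [0,-0.05,0,0,0,0,0.45]
    - [0,-0.05,0,0,0,0,0.45]
    - [0,-0.05,-0.02,0,0,0,0.45]
    - [0,0,-0.02,0,0,0,0.45]

```text
time: 18.05
tool_pos: [0.4469, -0.08, 0.2192]
tcp_rot: [-1.201, 1.262, -1.212]
wrist_force: [-0.1, -0.4, -0.9]
width: 0.447
```

```bash
python3 - <<'E'
from h import *
p=read_camera("wrist"); cv2.imwrite("pics/w7.png",p["img"]); s=readout.read_state(); print(s["tool_pos"],s["wrist_force"])
C=cloud(p); z=C[...,2]; r=p["img"][...,2]; g=p["img"][...,1]; near=(abs(C[...,0]-.52)<.07)&(abs(C[...,1]+.075)<.05)
K={}
for n,m in (("knob",near&(z>.048)&(z<.056)&(r<70)),("pin",near&(z>.034)&(z<.041)&(r>100)&(g>100))):
    q=np.percentile(C[m],[2,98],axis=0); K[n]=q.mean(0); print(n,m.sum(),K[n])
d=K["knob"]-K["pin"]; print("q",np.arctan2(d[1],-d[0])-.0+ -.028*-1 if 0 else np.arctan2(d[1]*np.cos(.028)+d[0]*np.sin(.028),-(d[0]*np.cos(.028)-d[1]*np.sin(.028))))
E
```

```text
[ 0.44315957 -0.07941665  0.21692199] [-2.6762323   0.87538133 -1.31297311]
knob 237 [ 0.49070959 -0.0746285   0.05140209]
pin 202 [ 0.55084546 -0.07543209  0.03769947]
q -0.014637998780749542
```

View pics/w7.png

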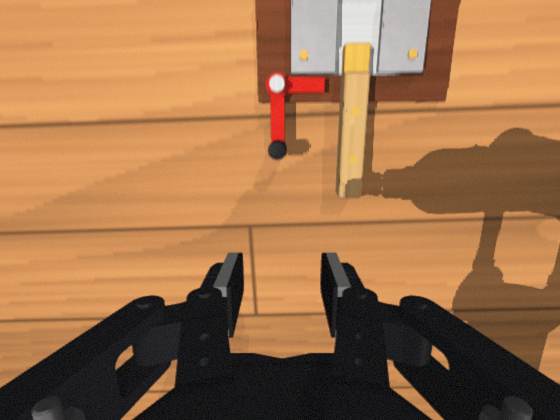

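```bash
python3 c.py | tail -1; python3 - <<'E'
from h import *
p=read_camera("top")
for t in ["last","tin","block"]:
    m=spotter.masks_of(p,t)[0]; print(t,round(m["p"],2),np.round(m["location"]))
print(readout.read_state()["joint_vel"].round(3)); bot.finish_job()
E
```

```text
[-0.0151  0.0123]] 775
last 0.67 [280. 135.]
tin 0.88 [404. 156.]
block 0.83 [171. 149.]
[ 0.001  0.01  -0.003  0.002  0.006 -0.001]
the job is handed in; nothing more can be done
```

The large scraper is in the dock with its blade home against the end stop. The red keeper is swung fully shut behind it, and the job is handed in. It took about 18 s of the 64 s.

- **Blade:** Pushing it in ended in a stop contact of about 9 N. The rear shoulder then measured at dock x = -39.6 mm, against -40 for fully home. After I let go, it still read -39.7 mm.
- **Keeper:** I gripped the knob and swung it until it hit its end stop at about 21 N. The camera then put it at -0.015 rad, which is shut within measuring error. The last wrist picture shows its arm across the back of the blade.
- **Bystanders:** The shoe last, tin and sanding block are within about 2 pixels (roughly 5 mm) of their starting positions in the top camera. The arm never went near them.
- **Arm:** It was raised clear and touching nothing at hand-in.

Two checks were weaker. The shoulder on the keeper side never registered in the depth check. A final repeat of the blade measurement printed only one line, which gave no insertion depth. So after the keeper closed, I confirmed the blade's depth only by eye in that picture.

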